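# Kit the parts for one power supply

## Robot

A 6-joint arm with a two-finger parallel gripper is mounted at the origin on the work surface. World frame = base frame: x ahead of the robot, y to its left, z up, the work surface at z = 0. Lengths are in m, angles in rad, forces in N, time in s.
With the tool pointing down it reaches from about 0.3 to 0.825 m from the base axis. Payload 5.4 kg.
Tool frame: the origin (TCP) lies at the very end of the fingers, on their centre line; the grasp point (between the pads) lies 19 mm behind it; z points along the fingers, y is the line along which they close (so a half turn about z gives the same grasp; the last joint's range is limited). The gripper opens to 92 mm and grips with 3 to 60 N. Pads are 20 mm wide; open, the fingers measure 128 mm over their backs; the gripper's body (75 mm by 189 mm) begins 69 mm behind the grasp point.
Start: joints at [1.104, 0.158, 1.597, -0, 1.386, -0.21], TCP at [0.146, 0.556, 0.215] pointing down, gripper open.
Joint ranges: [-2.91, 2.91], [-0.94, 2.29], [0.18, 2.7], [-1.29, 4.43], [0.17, 2.64], [-3, 3]. Speed limits (rad/s): [2.57, 2.57, 3.14, 3.14, 3.14, 3.14].

## Interface

Orientations are given as a rotation vector (axis times angle).
In Python, from workcell import bot gives the robot as it stands. Calls block until the motion is done:
- bot.goto(position, orientation): joint-space move of the TCP to a pose.
- bot.line_to(position, rot=None, max_speed=0.15): straight line of the TCP; rot=None keeps the orientation; max_speed is the mean speed in m/s.
- bot.set_joints(angles): joint-space move.
- bot.set_gripper(opening, newtons=None): opening from 0.0 (shut) to 1.0 (fully open); newtons is the grip in N (None keeps the last); returns when the fingers have stopped.
- bot.hold(seconds).
- bot.inverse_kinematics(position, orientation): joint angles nearest the present ones, or None.
- bot.read_camera(name): name is "scene" or "top" or "wrist"; returns a dict with "pixels" (420x560x3 uint8, blue, green, red), "fx", "fy", "cx", "cy" (pixels), "R" (3x3) and "t" (3): a world point X has camera coordinates R X + t. Camera axes: x right, y down, z forward; pixel columns grow to the right and rows downward; lengths in m; the calibration is good to about 2 mm. A picture is of the moment at which its call begins. There is no depth.
A pose or a line that the arm cannot do raises bot.MotionError and nothing moves.
- bot.job_done(): hands the job in; it is judged then, once.
Readings, each from a call of its own:
- bot.current_clock(): time.
- bot.current_joints(): joint angles.
- bot.current_joint_vel(): joint speeds.
- bot.current_effort(): joint torques, N m.
- bot.current_ee_pos(): TCP position.
- bot.current_tool_rot(): TCP orientation.
- bot.current_contact_force(): force on the tool from outside, world axes, zero at the start.
- bot.current_ft_torque(): the same for the moment, N m.
- bot.current_opening(): opening from 0.0 (shut) to 1.0 (fully open).
- bot.current_grip_force(): force on a finger pad.
Only numpy, scipy, OpenCV 4.12 (cv2) and the standard library are available. Lean on these libraries where they do the work, as an engineer would, in place of code of your own. Each camera call takes 0.05 s, during which the arm holds its last target. There are 200 camera calls.

## Task

Fill the kit carrier for one power supply: stand the transformer, the wide capacitor and the long heatsink each upright in the pocket of its own shape, and press the black converter module down into the clip nest until both white sprung claws snap over its end flanges. Set parts down, do not drop them; the slim capacitor and the short heatsink belong to another job: leave them where they are.

Things in the scene. Friction and masses are not known exactly. Their poses are not given: they have to be found in the camera images.
- transformer: Small mains transformer, 48 mm long (x) x 38 mm wide (y) x 41 mm high, about 300 g: steel core with a beige taped winding whose flat sides (36 mm apart along y, 30 mm long, 10 to 36 mm above the underside) are the place to grip. Starts upright on a 2 mm mat on the bench. Origin: centre of underside, z up.
- wide_capacitor: Dark upright can capacitor, 35 mm in diameter, 52 mm high plus two 4 mm screw terminals on top, about 70 g. Starts upright on a 2 mm mat on the bench. Origin: centre of underside, z up.
- long_heatsink: Aluminium finned heatsink, 70 mm long (x) x 28 mm wide (y) x 30 mm high, fins along x standing up, about 90 g; grip its two long sides (28 mm). Starts upright on a 2 mm mat on the bench. Origin: centre of underside, z up.
- converter: Converter module, about 90 g: black block 56 mm (x) x 40 mm (y), top 22 mm above the underside, on an aluminium base plate 76 mm (x) x 40 mm (y) x 5 mm thick that sticks out 10 mm as a flange at each x end. Either way round is right. Grip the block's long sides (40 mm across y). Starts upright on a 2 mm mat on the bench. Origin: centre of underside, z up.
- slim_capacitor: Look-alike to be left alone: dark can capacitor as tall as the wide one (52 mm) but only 22 mm in diameter. Starts upright on a 2 mm mat on the bench. Origin: centre of underside, z up.
- short_heatsink: Look-alike to be left alone: finned heatsink like the long one (28 mm wide along y, 30 mm high) but only 42 mm long (x). Starts upright on a 2 mm mat on the bench. Origin: centre of underside, z up.
- square_pocket: Grey insert block 104 x 94 x 14 mm in the kit carrier, fixed; origin: centre of its underside, 5 mm above the bench. Nearly square pocket 64 mm (x) x 54 mm (y), centred, 10 mm deep, floor 4 mm above the origin: for the transformer, long side along x. The four inserts lie 2 x 2, turned alike, in any order, in a black tray with a rim 20 mm above the bench.
- long_pocket: Grey insert block 104 x 94 x 14 mm in the kit carrier, fixed; origin: centre of its underside, 5 mm above the bench. Long narrow pocket 84 mm (x) x 40 mm (y), centred, 10 mm deep, floor 4 mm above the origin: for the long heatsink, long side along x.
- round_pocket: Grey insert block 104 x 94 x 14 mm in the kit carrier, fixed; origin: centre of its underside, 5 mm above the bench. Round pocket 50 mm in diameter, centred, 10 mm deep, floor 4 mm above the origin: for the wide capacitor.
- clip_nest: Grey insert like the others. Floor 6 mm above its origin; converter lies centred, long side along x. White sprung claws (28 mm high) at both x ends; flared guides (32 mm) near the corners: let go up to 3 mm off centre, underside 20 mm over the floor, it slides in, rests on the claws about 11 mm up; pressed at 8 to 14 N the claws give 3 mm and snap over it. Press an end that stays up.

How it is judged:
By the outcome, as a careful person would: the job done as asked, in the order asked, and still so for the second after the job is handed in, with the robot touching nothing.
It also fails if it takes over 115 s, if anything falls off the work surface, if the arm or the gripper's body presses on something with over 40 N, if the wrist force passes 120 N, or if a joint passes its speed limit or range.

## Working session

There is one attempt and no reset: what is moved stays moved. The work goes in short steps, each a Python script; the robot and the scene stay as the last script left them, time stands still between calls to the robot, and variables do not carry over. Pictures are saved under pics/ and viewed, at most 14 in all, crops included, and the job is handed in when it is done.

```bash
ls && mkdir -p pics
python3 - <<'E'
from workcell import bot
import cv2,numpy as np
for n in ("scene","top"):
    c=bot.read_camera(n); cv2.imwrite(f"pics/{n}0.png",c["pixels"])
    print(n,c["fx"],c["fy"],c["cx"],c["cy"],np.round(c["R"],3).tolist(),np.round(c["t"],3).tolist(), np.round(-c["R"].T@c["t"],3))
print(bot.current_tool_rot(),bot.current_clock())
E
```

```text
pics
scene 429.5553131265103 429.5553131265103 272.07561711281437 210.5155295646435 [[-0.865, 0.502, 0.004], [0.273, 0.478, -0.835], [-0.421, -0.721, -0.55]] [0.495, -0.121, 1.157] [0.948 0.644 0.534]
top 452.4182662247382 452.4182662247382 287.2171384164424 210.25794673082203 [[0.003, -1.0, 0.029], [-0.993, -0.006, -0.118], [0.118, -0.029, -0.993]] [-0.01, 0.55, 0.902] [0.439 0.019 0.96 ]
[-4.02218665e-01 -3.11519172e+00  2.44272450e-03] 0.1
```

View pics/top0.png

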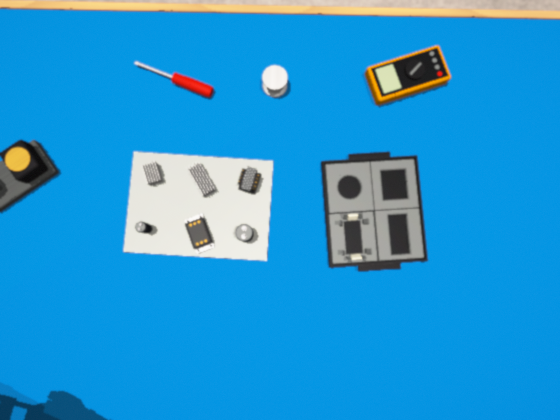

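View pics/scene0.png

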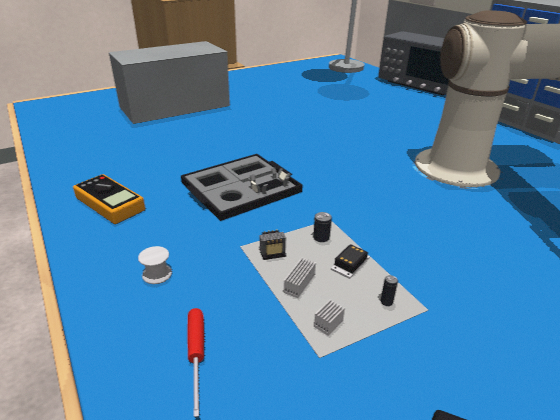

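The top view shows, in pixels: short heatsink (153,173), long heatsink (203,180), transformer (250,180), slim capacitor (144,228), converter (199,233) and wide capacitor (245,232). The pockets are round (349,187), square (394,184), clip nest (353,237) and long (400,234). The scene view agrees with this layout. Next I'll take wrist views over the mat and the carrier.

```bash
cat > h.py <<'E'
from workcell import bot
import cv2, numpy as np, pickle
from scipy.spatial.transform import Rotation as Ro
def rot(t):
    """tool down, fingers closing along world angle t (half turn chosen for joint 6)"""
    y=np.array([np.cos(t),np.sin(t),0]); z=np.array([0,0,-1.])
    return Ro.from_matrix(np.c_[np.cross(y,z),y,z]).as_rotvec()
def best(p,t):
    c=[(abs(q[5]),r) for r in (rot(t),rot(t+np.pi)) if (q:=bot.inverse_kinematics(p,r)) is not None]
    return min(c,key=lambda a:a[0])[1]
def ray(c,uv):
    d=np.array([(uv[0]-c["cx"])/c["fx"],(uv[1]-c["cy"])/c["fy"],1.])
    R=np.array(c["R"]); return -R.T@c["t"], R.T@d
def onz(c,uv,z):
    o,d=ray(c,uv); return o+d*(z-o[2])/d[2]
def tri(c1,u1,c2,u2):
    o1,d1=ray(c1,u1); o2,d2=ray(c2,u2)
    s=np.linalg.lstsq(np.c_[d1,-d2],o2-o1,rcond=None)[0]
    a,b=o1+s[0]*d1,o2+s[1]*d2
    return (a+b)/2, np.linalg.norm(a-b)
def snap(name,f):
    c=bot.read_camera(name); cv2.imwrite(f"pics/{f}.png",c["pixels"]); pickle.dump(c,open(f"pics/{f}.pkl","wb")); return c
def load(f): return pickle.load(open(f"pics/{f}.pkl","rb"))
E
python3 - <<'E'
from h import *
c=snap("top","top1")
for n,uv in dict(mat=(200,205),car=(373,210)).items(): print(n,onz(c,uv,0.02))
m=onz(c,(200,205),0.02); k=onz(c,(373,210),0.02)
ori=bot.current_tool_rot()
i=0
for n,p,dys in (("mat",m,(-.03,.03)),("car",k,(.03,-.03))):
    for dy in (dys if n=="car" else dys[::-1]):
        q=np.array([p[0]-.05,p[1]+dy,0.30])
        bot.goto(q,best(q,np.pi/2)); c=snap("wrist",f"{n}{i}"); i+=1
        print(n,bot.current_ee_pos().round(3) if hasattr(bot.current_ee_pos(),'round') else bot.current_ee_pos(),(-c["R"].T@c["t"]).round(3),np.round(c["R"],2).tolist(),c["fx"],bot.current_joints(),bot.current_clock())
E
```

```text
mat [0.56128621 0.17365155 0.02      ]
car [ 0.55305733 -0.18900824  0.02      ]
mat [0.511 0.204 0.3  ] [0.432 0.203 0.471] [[-0.0, 1.0, -0.0], [0.96, 0.0, 0.28], [0.28, -0.0, -0.96]] 357.41017393774246 [ 1.60929873e-01  5.05245095e-02  1.54655860e+00  2.49928689e-04
  1.54492471e+00 -1.41112900e+00] 2.0667
mat [0.511 0.144 0.3  ] [0.432 0.143 0.471] [[0.0, 1.0, -0.0], [0.96, -0.0, 0.28], [0.28, -0.0, -0.96]] 357.41017393774246 [ 4.68428365e-02 -7.70365719e-04  1.59841085e+00  6.08559688e-04
  1.54396396e+00 -1.52412447e+00] 2.4667
car [ 0.503 -0.159  0.3  ] [ 0.581 -0.159  0.471] [[0.0, -1.0, 0.0], [-0.96, -0.0, 0.28], [-0.28, -0.0, -0.96]] 357.41017393774246 [-5.34662412e-01 -9.96490966e-03  1.60747230e+00  8.97428007e-05
  1.54406184e+00  1.03509227e+00] 4.7
car [ 0.503 -0.219  0.3  ] [ 0.581 -0.221  0.47 ] [[-0.0, -1.0, -0.0], [-0.96, 0.0, 0.28], [-0.28, 0.0, -0.96]] 357.41017393774246 [-6.30975292e-01  4.62148524e-02  1.55083879e+00  4.75042361e-04
  1.54508951e+00  9.40007387e-01] 5.1
```

View pics/mat0.png

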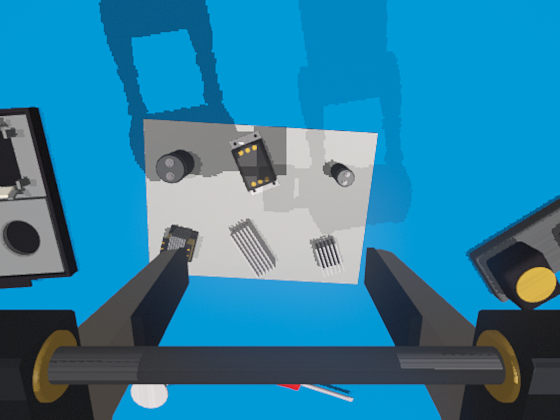

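View pics/car2.png

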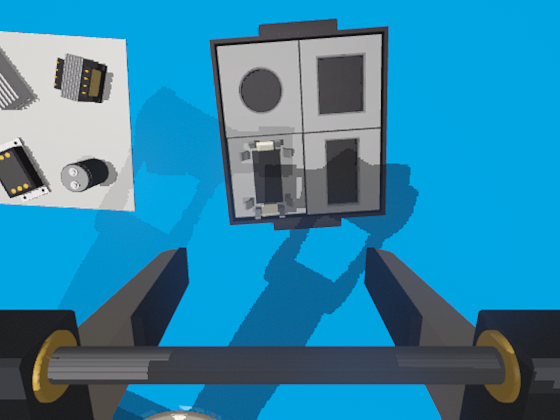

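The wrist view over the mat shows all six parts: wide capacitor (172,165), converter (255,163), transformer (182,243), long heatsink (253,247), and the two look-alikes at (343,174) and (325,253). The carrier view shows round (261,90), square (341,84), nest (268,180) and long (342,171). I'll take wide-baseline wrist pairs with less shadow so I can triangulate.

Run:
```python
from h import *
P=[("cA",.553,-.27),("cB",.553,-.11),("mA",.561,.09),("mB",.561,.26)]
for n,x,y in P:
    q=np.array([x-.055,y,0.31])
    r=min((rot(np.pi/2),rot(-np.pi/2)),key=lambda r:bot.inverse_kinematics(q,r)[5])
    bot.goto(q,r); bot.hold(.15); c=snap("wrist",n); print(n,(-c["R"].T@c["t"]).round(3),bot.current_joints()[5],bot.current_clock())
snap("top","top2")
cr=[]
for n in("mA","mB"):
    c=load(n); b=[onz(c,(0,0),0)]
    R,t=np.array(c["R"]),np.array(c["t"])
    p=R@np.array([.56,.174,.02])+t; u,v=int(c["fx"]*p[0]/p[2]+c["cx"]),int(c["fy"]*p[1]/p[2]+c["cy"])
    x0,y0=max(0,u-133),max(0,v-95); s=c["pixels"][y0:y0+190,x0:x0+266]; print(n,x0,y0,s.shape)
    cr.append(cv2.resize(s,None,fx=3,fy=3,interpolation=cv2.INTER_CUBIC)); cv2.imwrite(f"pics/{n}crop.png",cr[-1])
```

```text
cA [ 0.419 -0.271  0.481] -2.2807762577120596 8.0167
cB [ 0.419 -0.112  0.481] -2.0258374926038707 8.9
mA [0.427 0.088 0.481] -1.6305933948738935 9.9167
mB [0.428 0.258 0.481] -1.3089205910263495 10.8333
mA 208 115 (190, 266, 3)
mB 81 115 (190, 266, 3)
```

View pics/mAcrop.png

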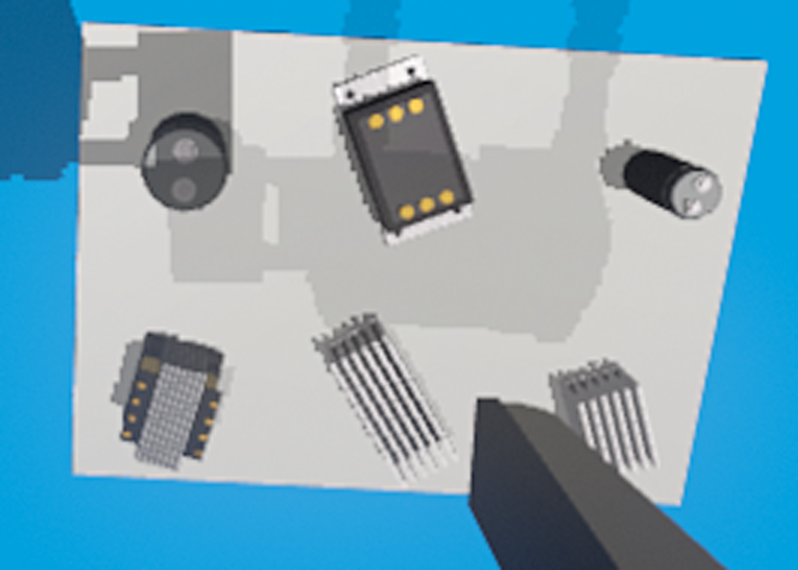

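View pics/mBcrop.png

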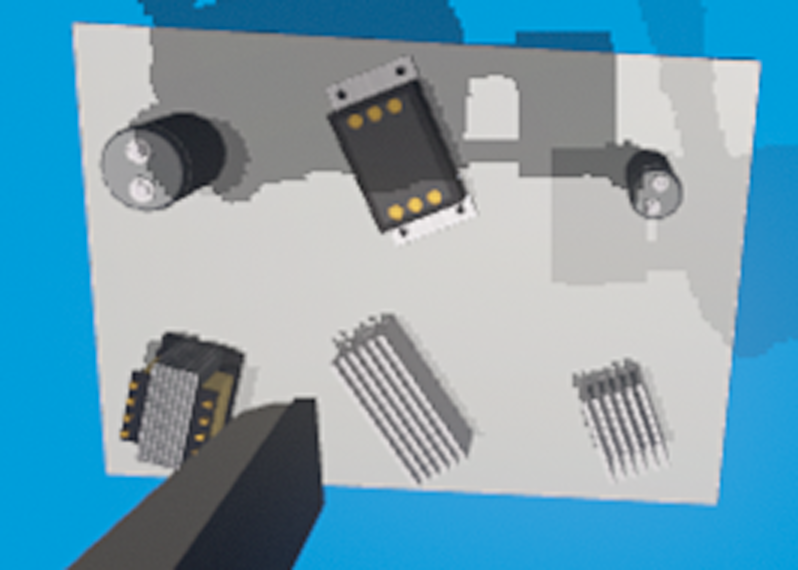

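View pics/cB.png

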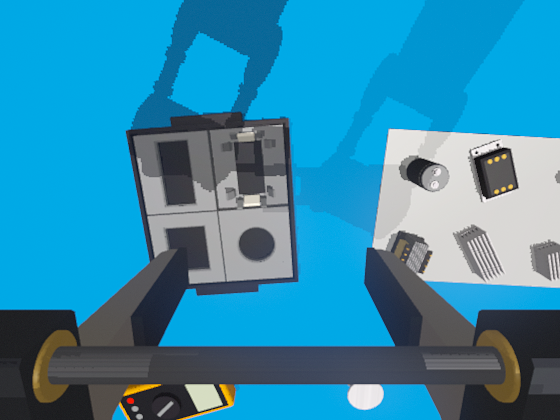

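These crops show the parts clearly. In mA/mB crop pixels, the converter has six gold dots around (411,160)/(395,158). The capacitor terminals are at about (185,170)/(140,170). The transformer's core strip runs (175,360)→(155,465) with its gold dots alongside, and the heatsink top is centred at about (394,410)/(401,408). In cB, the pockets are long (177,174), nest (249,167), round (257,244) and square (187,247). Now I'll measure with masks and triangulation.

```bash
cat > m.py <<'E'
from h import *
def blobs(mask,lo,hi):
    n,_,s,ct=cv2.connectedComponentsWithStats(mask.astype(np.uint8),connectivity=8)
    return [(ct[i],s[i,4],s[i]) for i in range(1,n) if lo<=s[i,4]<=hi]
print("POCKETS")
for n in("car2","car3","cA","cB"):
    c=load(n); hsv=cv2.cvtColor(c["pixels"],cv2.COLOR_BGR2HSV); m=((hsv[...,2]<95)&(hsv[...,1]<90)).astype(np.uint8)
    cs,_=cv2.findContours(m,cv2.RETR_EXTERNAL|cv2.RETR_LIST,cv2.CHAIN_APPROX_NONE)
    for k in cs:
        if 500<cv2.contourArea(k)<3500:
            w=np.array([onz(c,p[0],.019)[:2] for p in k],np.float32)*1000
            (x,y),(a,b),t=cv2.minAreaRect(w)
            if not(430<x<680 and -300<y<-80): continue
            M=cv2.moments(w.reshape(-1,1,2)); fill=abs(M["m00"])/(a*b)
            print(n,"cent",round(M["m10"]/M["m00"],1),round(M["m01"]/M["m00"],1),"rect",round(x,1),round(y,1),"size",round(a,1),round(b,1),"ang",round(t,1),"fill",round(fill,2),"px",np.round(k.reshape(-1,2).mean(0),1))
print("CLAWS (white) / GOLD")
for n in("car2","car3","cA","cB"):
    c=load(n); hsv=cv2.cvtColor(c["pixels"],cv2.COLOR_BGR2HSV)
    b,g,r=[c["pixels"][...,i].astype(int) for i in range(3)]
    for ct,a,s in blobs((r-b>8)&(r>130),8,300):
        w=onz(c,ct,.03)
        if .43<w[0]<.68 and -.3<w[1]<-.08: print(n,ct.round(1),a,(w*1000).round(1)[:2])
for n in("mA","mB","mat0","mat1"):
    c=load(n); hsv=cv2.cvtColor(c["pixels"],cv2.COLOR_BGR2HSV)
    for ct,a,s in blobs((hsv[...,1]>110)&(hsv[...,0]>12)&(hsv[...,0]<35)&(hsv[...,2]>90),2,200):
        w=onz(c,ct,.024)
        if .48<w[0]<.64 and .03<w[1]<.24: print(n,"gold",ct.round(1),a,(w*1000).round(1)[:2])
E
python3 m.py
```

```text
POCKETS
car2 cent 496.3 -150.6 rect 499.7 -155.8 size 77.2 49.5 ang 4.2 fill 0.64 px [270.8 173.2]
car2 cent 500.9 -244.0 rect 500.9 -244.2 size 84.9 42.4 ang 3.7 fill 0.91 px [342.3 171.8]
car2 cent 600.7 -140.9 rect 600.8 -140.8 size 47.7 46.9 ang 0.0 fill 0.8 px [260.4  89.9]
car2 cent 607.3 -236.2 rect 607.3 -235.9 size 63.3 52.2 ang 3.9 fill 0.97 px [340.4  83.8]
car3 cent 435.6 -194.9 rect 434.1 -179.3 size 16.0 154.2 ang 3.7 fill 0.55 px [244.8 221. ]
car3 cent 496.4 -149.4 rect 497.6 -149.5 size 72.8 34.6 ang 4.1 fill 0.87 px [220.5 174.7]
car3 cent 501.6 -241.4 rect 501.1 -235.0 size 83.4 60.5 ang 4.3 fill 0.69 px [290.7 170.8]
car3 cent 600.7 -141.0 rect 600.6 -140.9 size 46.8 48.0 ang 87.8 fill 0.79 px [209.5  90. ]
car3 cent 607.3 -236.4 rect 607.3 -235.8 size 63.1 54.1 ang 4.0 fill 0.94 px [289.1  83.6]
car3 cent 619.5 -190.7 rect 557.1 -192.0 size 236.4 205.3 ang 4.0 fill 0.08 px [251.9  98.6]
cA cent 604.1 -140.7 rect 637.6 -124.5 size 130.1 47.9 ang 24.3 fill 0.31 px [381.1 261.1]
cA cent 603.8 -234.7 rect 606.2 -236.7 size 61.0 52.0 ang 4.0 fill 0.84 px [301.6 246.7]
[... 1688 characters left out ...]
14 [522.1 182.4]
mat0 gold [253.2 183.7] 18 [525. 174.]
mat0 gold [162.5 242.5] 4 [605.   51.7]
mat0 gold [161.5 248.5] 4 [613.5  49.6]
mat0 gold [188.2 249.4] 5 [614.8  85.3]
mat1 gold [296.4 149.5] 19 [482.2 167.5]
mat1 gold [289.6 152. ] 17 [485.3 159.2]
mat1 gold [314.6 178.1] 17 [518.2 191.2]
mat1 gold [307.9 181. ] 20 [521.8 182.8]
mat1 gold [301.  183.2] 19 [524.7 174.1]
mat1 gold [210.7 242.3] 3 [604.9  54.9]
mat1 gold [209.3 248.3] 3 [613.5  52.7]
mat1 gold [235.5 249. ] 2 [614.5  87.7]
mat1 gold [207.5 253.5] 4 [621.   49.8]
mat1 gold [234.3 254.7] 3 [622.8  85.9]
mat1 gold [206.3 259.3] 3 [629.5  47.8]
mat1 gold [232.7 260.3] 3 [631.   83.4]
mat1 gold [231.  265.5] 2 [638.7  80.8]
```

Run:
```python
from h import *
V={n:load(n) for n in("mA","mB","mat0","mat1","car2","car3","cA","cB")}
def T(l,a,ua,b,ub):
    p,e=tri(V[a],ua,V[b],ub); print(l,(p*1000).round(1),"err",round(e*1000,1)); return p
f=lambda n,u,v:({"mA":208,"mB":81}[n]+(u+.5)/3-.5,115+(v+.5)/3-.5)
for a,b in(((279,249.5),(150,249.5)),((275.3,260.3),(147,260.5))): T("trafo R mA-mB","mA",a,"mB",b)
for a,b in(((210.7,242.3),(125,243)),((209.3,248.3),(124.5,248.5)),((207.5,253.5),(122.8,254)),((206.3,259.3),(122.2,259.4)),
  ((235.5,249),(150,249.5)),((234.3,254.7),(148.4,255.2)),((232.7,260.3),(147,260.5))): T("trafo mat1-mB","mat1",a,"mB",b)
for a,b in(((339.5,152.2),(205.6,152.2)),((332.8,154.8),(199.2,154.9)),((356.6,180.1),(225.4,180.4)),((349.8,182.8),(219.1,182.8)),((343.1,185.1),(212.6,185.2))): T("conv","mA",a,"mB",b)
A=[(330,90),(408,57),(478,210),(400,243)]; B=[(332,85),(422,55),(473,208),(387,243)]
print("plate mB",np.mean([onz(V["mB"],f("mB",*q),.007) for q in A],0)*1000)
print("plate mA",np.mean([onz(V["mA"],f("mA",*q),.007) for q in B],0)*1000)
T("cap","mA",f("mA",185,170),"mB",f("mB",139.5,170)); T("cap t1","mA",f("mA",186,150),"mB",f("mB",137,150)); T("cap t2","mA",f("mA",184,189),"mB",f("mB",142,189))
for a,b in(((328,365),(335,360)),((388,338),(383,333)),((405,481),(418,483)),((455,456),(468,455)),((394,410),(401,408))): T("hs","mA",f("mA",*a),"mB",f("mB",*b))
T("round","car2",(260.4,89.9),"cB",(256,243.5)); T("long","car2",(342.3,171.8),"cB",(175.6,171.3)); T("square","car2",(340.4,83.8),"cA",(301.6,246.7))
T("claw far","car2",(264.3,145.6),"cB",(251.4,200.3));T("claw near","car2",(269.6,209.5),"cB",(245.6,136.3))
# heatsink: fin gaps (dark) in both views
for n,(x0,y0,x1,y1) in dict(mA=(308,215,362,278),mB=(185,215,242,278)).items():
    g=cv2.cvtColor(V[n]["pixels"],cv2.COLOR_BGR2GRAY)[y0:y1,x0:x1]
    k=np.argwhere(g<150)[:,::-1]; w=np.array([onz(V[n],p+[x0,y0],.032)[:2] for p in k],np.float32)*1000
    print(n,"hs dark rect",cv2.minAreaRect(w))
```

```text
trafo R mA-mB [606.7  90.6  43.1] err 0.0
trafo R mA-mB [621.5  85.7  44.8] err 0.3
trafo mat1-mB [597.6  58.6  42.8] err 0.0
trafo mat1-mB [606.5  56.   40.5] err 0.4
trafo mat1-mB [613.4  53.6  42.1] err 0.1
trafo mat1-mB [621.7  51.4  41.3] err 0.2
trafo mat1-mB [607.6  89.8  41.1] err 0.0
trafo mat1-mB [613.8  88.6  45.3] err 0.2
trafo mat1-mB [620.9  86.4  46.6] err 0.0
conv [481.9 167.5  24.6] err 0.1
conv [485.2 159.2  24.5] err 0.0
conv [518.  191.2  25.2] err 0.3
conv [521.5 182.8  24.4] err 0.1
conv [524.5 174.2  24.6] err 0.1
plate mB [501.18916813 176.2450931    7.        ]
plate mA [500.27186205 175.05010848   7.        ]
cap [500.4  79.   57.7] err 0.1
cap t1 [492.2  79.5  59. ] err 0.1
cap t2 [508.3  78.6  56.4] err 0.1
hs [594.8 142.5  22.5] err 2.2
hs [578.3 167.2  33.4] err 2.2
hs [650.7 178.8  30.2] err 1.0
hs [639.  201.9  26.7] err 0.4
hs [615.2 172.4  28.2] err 0.9
round [ 601.4 -140.9   13.9] err 0.8
long [ 500.4 -246.4    8.6] err 0.9
square [ 608.  -236.4   11.7] err 2.6
claw far [ 536.  -145.2   26. ] err 0.4
claw near [ 453.6 -151.1   23.7] err 0.1
mA hs dark rect ((612.8271484375, 147.93177795410156), (73.07564544677734, 64.86351013183594), 27.935009002685547)
mB hs dark rect ((618.3192749023438, 156.118408203125), (76.67137908935547, 77.97210693359375), 29.81101417541504)
```

```bash
cat >> h.py <<'E'
CAR=np.radians(4.0); MAT=.002
def wrap(a): return (a+np.pi/2)%np.pi-np.pi/2
def pick(xy,part,h,width,newtons):
    """part = world angle of part's x axis; h = TCP above underside"""
    p=np.array([*xy,.14]); bot.set_gripper((width+.022)/.092)
    r=best(p,part+np.pi/2); bot.goto(p,r)
    bot.line_to([*xy,MAT+h+.03],max_speed=.2); bot.line_to([*xy,MAT+h],max_speed=.06)
    bot.set_gripper(0,newtons); bot.hold(.2)
    print("grip",round(bot.current_opening()*92,1),"mm",bot.current_grip_force(),"clock",bot.current_clock())
    bot.line_to([*xy,.14],max_speed=.15); bot.hold(.2)
    print("lifted",round(bot.current_opening()*92,1),np.round(bot.current_contact_force(),2))
    return r
def carry(r,xy,part,car=CAR,z=.14):
    r2=(Ro.from_rotvec([0,0,wrap(car-part)])*Ro.from_rotvec(r)).as_rotvec()
    bot.goto([*xy,z],r2)
def setdown(xy,floor,h,width):
    bot.line_to([*xy,floor+h+.015],max_speed=.15); bot.line_to([*xy,floor+h+.003],max_speed=.04); bot.hold(.2)
    f0=bot.current_contact_force()[2]
    for k in range(6):
        z=floor+h+.002-.001*k; bot.line_to([*xy,z],max_speed=.02); f=bot.current_contact_force()[2]
        if f-f0>1.2: break
    print("down at",round(z,4),"df",round(f-f0,2),"tcp",np.round(bot.current_ee_pos(),4))
    bot.set_gripper((width+.014)/.092); bot.hold(.2)
    bot.line_to([*xy,.15],max_speed=.15); print("clock",bot.current_clock())
E
python3 - <<'E'
from h import *
for n,(x0,y0,x1,y1) in dict(mA=(308,215,362,278),mB=(185,215,242,278)).items():
    V=load(n); g=cv2.resize(cv2.cvtColor(V["pixels"],cv2.COLOR_BGR2GRAY)[y0:y1,x0:x1],None,fx=3,fy=3,interpolation=cv2.INTER_CUBIC)
    L=cv2.createLineSegmentDetector().detect(g)[0][:,0]/3+[x0,y0,x0,y0]
    d=np.array([(onz(V,l[2:],.032)-onz(V,l[:2],.032))[:2] for l in L]); k=np.linalg.norm(d,axis=1)>.03
    print(n,np.degrees(wrap(np.arctan2(d[k,1],d[k,0]))).round(1))
a=np.radians(-16)
r=pick((.6136,.0711),a,.014,.038,30)
c=(.607,-.236); carry(r,c,a); setdown(c,.009,.014,.036)
E
```

```text
mA [30.6 30.7 30.7 30.5 30.8 30.6 30.7 30.8 30.4]
mB [-0.3 30.6 30.7 30.6 30.7 30.6 30.6 30.6 30.7 30.7 30.7 30.7 30.4 88.7]
grip 35.9 mm 30.000563263893127 clock 14.5333
lifted 35.8 [ 0.23 -0.51 -3.59]
down at 0.023 df 2.85 tcp [ 0.6073 -0.2362  0.0234]
clock 20.725
```

Run:
```python
from h import *
r=pick((.5004,.079),CAR,.022,.035,20)
c=(.6005,-.141); carry(r,c,CAR); setdown(c,.009,.022,.035)
# look at carrier from -x side, then at heatsink
q=np.array([.515,-.19,.31]); r=min((rot(np.pi/2),rot(-np.pi/2)),key=lambda r:bot.inverse_kinematics(q,r)[5])
bot.goto(q,r); bot.hold(.1); snap("wrist","chk1")
```

```text
grip 34.4 mm 20.000492547405884 clock 25.9667
lifted 34.8 [ 0.21 -0.19  0.11]
down at 0.031 df 2.38 tcp [ 0.6008 -0.1411  0.0313]
clock 31.7833
```

View pics/chk1.png

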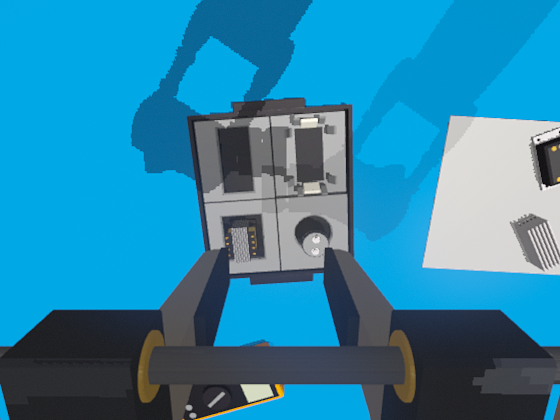

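The transformer (243,240) and wide capacitor (314,238) stand upright in their pockets. Next is the heatsink.

Run:
```python
from h import *
f=lambda n,u,v:({"mA":208,"mB":81}[n]+(u+.5)/3-.5,115+(v+.5)/3-.5)
pa=onz(load("mA"),f("mA",394,410),.032); pb=onz(load("mB"),f("mB",401,408),.032); print(pa,pb)
p=((pa+pb)/2)[:2]; a=np.radians(30.6)
r=pick(p,a,.013,.028,25)
c=(.5009,-.2445); carry(r,c,a); bot.hold(.1)
snap("top","top3"); snap("scene","sc3")
t=load("top3")["pixels"][130:280,300:450]; s=load("sc3")["pixels"][110:260,150:350]
cv2.imwrite("pics/hs.png",np.hstack([cv2.resize(t,(400,400)),cv2.resize(s,(400,300)).repeat(1,0) if 0 else cv2.copyMakeBorder(cv2.resize(s,(400,300)),0,100,0,0,0)]))
print(bot.current_clock())
```

```text
[0.61413477 0.17172731 0.032     ] [0.61320542 0.17314739 0.032     ]
grip 27.8 mm 25.000378489494324 clock 39.5417
lifted 27.6 [ 0.07 -0.39 -0.13]
42.5167
```

View pics/hs.png

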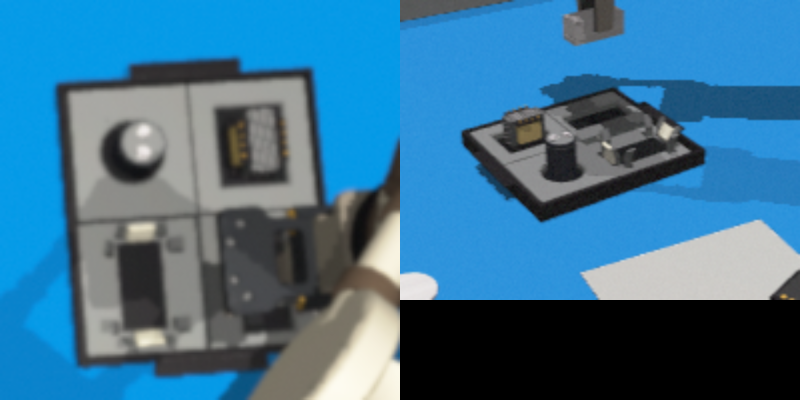

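Run:
```python
from h import *
setdown((.5009,-.2445),.009,.013,.028)
a=np.radians(21.1)
r=pick((.5015,.1752),a,.005,.040,25)
n=(.4948,-.1487); carry(r,n,a); bot.hold(.1)
c=snap("wrist","conv1"); snap("top","top4"); snap("scene","sc4")
s=load("sc4")["pixels"][100:250,150:350]
cv2.imwrite("pics/cv.png",np.hstack([cv2.resize(c["pixels"][150:420,170:410],(400,450)),cv2.copyMakeBorder(cv2.resize(s,(400,300)),0,150,0,0,0)]))
print(bot.current_clock())
```

```text
down at 0.022 df 2.87 tcp [ 0.5011 -0.2447  0.0223]
clock 46.3583
grip 39.5 mm 24.99999832129106 clock 50.3667
lifted 39.6 [-0.47 -0.29 -0.68]
53.0833
```

View pics/cv.png

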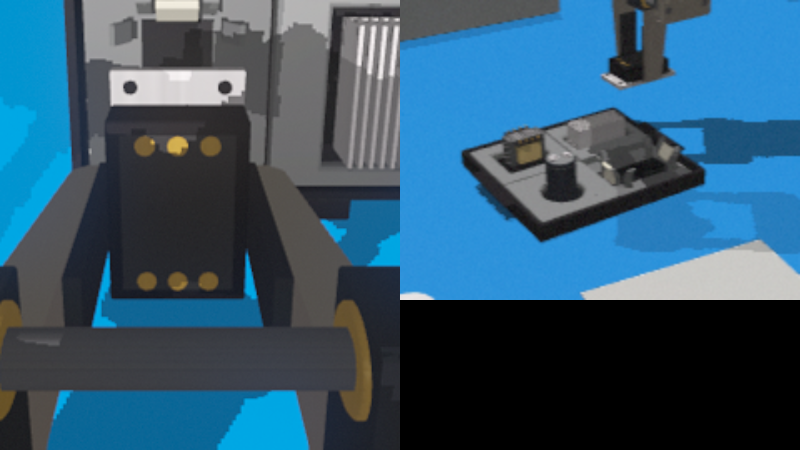

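The converter hangs level in the gripper, with dot rows at crop (178,147) and (178,281). I'll measure its offset in the hand, then lower it.

Run:
```python
from h import *
c=load("conv1"); hsv=cv2.cvtColor(c["pixels"],cv2.COLOR_BGR2HSV)
m=(hsv[...,1]>90)&(hsv[...,0]>12)&(hsv[...,0]<35)&(hsv[...,2]>70); m[:220]=0; m[330:]=0; m[:,:240]=0; m[:,305:]=0
n,_,s,ct=cv2.connectedComponentsWithStats(m.astype(np.uint8))
tcp=np.array(bot.current_ee_pos()); z=tcp[2]-.005+.022
w=np.array([onz(c,ct[i],z) for i in range(1,n) if s[i,4]>8]); print((w*1000).round(1),tcp.round(4))
if len(w)==6:
    far=w[np.argsort(w[:,0])]; A,B=far[:3].mean(0),far[3:].mean(0); d=B-A
    print("angle",np.degrees(np.arctan2(d[1],d[0])),"centre-tcp mm",((A+B)/2-tcp)[:2]*1000, "rows",np.linalg.norm(d))
```

```text
[[ 516.1 -146.9  157. ]
 [ 515.4 -138.   157. ]
 [ 516.7 -156.   157. ]
 [ 473.4 -140.9  157. ]
 [ 473.9 -150.   157. ]
 [ 474.6 -158.9  157. ]] [ 0.495  -0.1478  0.14  ]
angle 4.056208692367957 centre-tcp mm [-0.02876376 -0.61940368] rows 0.04223943547645511
```

Run:
```python
from h import *
n=(.4948,-.1485); F=.011; h=.005
bot.line_to([*n,F+.030+h],max_speed=.15); bot.line_to([*n,F+.020+h],max_speed=.04); bot.hold(.2); f0=bot.current_contact_force()[2]
for k in range(1,9):
    z=F+.020+h-.001*k; bot.line_to([*n,z],max_speed=.03); f=bot.current_contact_force(); 
    if abs(f[2]-f0)>1.5: break
print("release underside over floor",round((z-h-F)*1000,1),np.round(f,2),f0)
bot.set_gripper(.054/.092); bot.hold(.3); bot.line_to([*n,.12],max_speed=.2)
bot.set_gripper(0,20); bot.line_to([*n,.052],max_speed=.2); bot.hold(.2); f0=bot.current_contact_force()[2]
z=.049; log=[]
while z>.030:
    bot.line_to([*n,z],max_speed=.02); df=bot.current_contact_force()[2]-f0; tz=bot.current_ee_pos()[2]; log.append((round(z*1000,1),round(tz*1000,1),round(df,1)))
    if df>18 : break
    z-=.0007
print(log); bot.line_to([*n,.15],max_speed=.1)
q=np.array([.43,-.15,.27]); r=min((rot(np.pi/2),rot(-np.pi/2)),key=lambda r:bot.inverse_kinematics(q,r)[5])
bot.goto(q,r); bot.hold(.1); c=snap("wrist","nest1"); s=snap("scene","sc5")
cv2.imwrite("pics/nest.png",np.hstack([cv2.resize(c["pixels"][100:400,160:400],(400,500),interpolation=2),cv2.copyMakeBorder(cv2.resize(s["pixels"][140:220,180:310],(400,246),interpolation=2),0,254,0,0,0)]))
print(bot.current_clock())
```

```text
release underside over floor 12.0 [-1.96  0.8   4.59] -1.4995783880463716
[(49.0, np.float64(49.0), np.float64(-0.4)), (48.3, np.float64(48.2), np.float64(-1.4)), (47.6, np.float64(47.5), np.float64(-0.8)), (46.9, np.float64(46.9), np.float64(-0.7)), (46.2, np.float64(46.1), np.float64(-0.5)), (45.5, np.float64(45.7), np.float64(0.4)), (44.8, np.float64(45.3), np.float64(4.6)), (44.1, np.float64(44.9), np.float64(6.7)), (43.4, np.float64(44.4), np.float64(8.1)), (42.7, np.float64(43.9), np.float64(8.6)), (42.0, np.float64(43.3), np.float64(8.7)), (41.3, np.float64(42.8), np.float64(10.9)), (40.6, np.float64(42.4), np.float64(12.9)), (39.9, np.float64(40.4), np.float64(6.1)), (39.2, np.float64(39.2), np.float64(4.6)), (38.5, np.float64(38.7), np.float64(6.0)), (37.8, np.float64(38.3), np.float64(6.6)), (37.1, np.float64(37.0), np.float64(0.7)), (36.4, np.float64(36.4), np.float64(0.5)), (35.7, np.float64(35.8), np.float64(1.9)), (35.0, np.float64(35.2), np.float64(3.7)), (34.3, np.float64(34.5), np.float64(3.2)), (33.6, np.float64(33.4), np.float64(3.2)), (32.9, np.float64(33.4), np.float64(9.2)), (32.2, np.float64(33.3), np.float64(14.6)), (31.5, np.float64(33.3), np.float64(19.7))]
70.0833
```

View pics/nest.png

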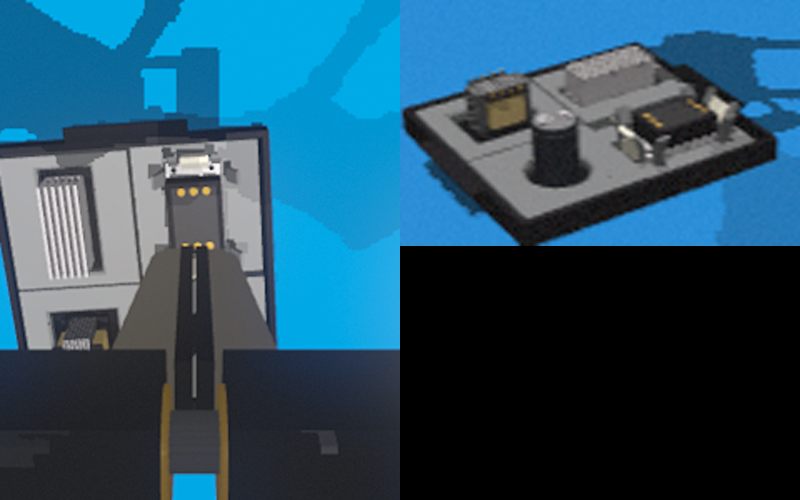

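The press log shows two snaps, then a firm stop at top z = 33.3 mm, which matches floor plus 22 mm. The picture shows the flange end under its claw at (192,160). I'll check the height of both ends with two wrist views.

Run:
```python
from h import *
bot.set_gripper(.6); D=[]
for i,y in enumerate((-.24,-.08)):
    q=np.array([.44,y,.27]); r=min((rot(np.pi/2),rot(-np.pi/2)),key=lambda r:bot.inverse_kinematics(q,r)[5])
    bot.goto(q,r); bot.hold(.2); c=snap("wrist",f"fin{i}"); hsv=cv2.cvtColor(c["pixels"],cv2.COLOR_BGR2HSV)
    m=(hsv[...,1]>90)&(hsv[...,0]>12)&(hsv[...,0]<35)&(hsv[...,2]>60)
    n,_,s,ct=cv2.connectedComponentsWithStats(m.astype(np.uint8))
    k=[ct[j] for j in range(1,n) if s[j,4]>5 and np.linalg.norm(onz(c,ct[j],.033)[:2]-[.495,-.1485])<.03]
    k=sorted(k,key=lambda u:u[1]); k=sorted(k[:3],key=lambda u:u[0])+sorted(k[3:],key=lambda u:u[0]); D.append((c,k)); print(len(k))
for a,b in zip(D[0][1],D[1][1]): p,e=tri(D[0][0],a,D[1][0],b); print((p*1000).round(1),round(e*1000,1))
a,b=[d[0]["pixels"] for d in D]; cv2.imwrite("pics/fin.png",np.hstack([cv2.resize(a[90:390,160:460],(400,400),interpolation=2),cv2.resize(b[90:390,60:360],(400,400),interpolation=2)]))
print(bot.current_clock())
```

```text
6
6
[ 473.7 -160.7   34. ] 0.1
[ 473.  -151.7   34.3] 0.1
[ 472.3 -142.7   34.5] 0.0
[ 515.3 -157.9   34.5] 0.2
[ 515.5 -148.6   33.1] 0.0
[ 514.4 -139.7   33.9] 0.1
72.6333
```

View pics/fin.png

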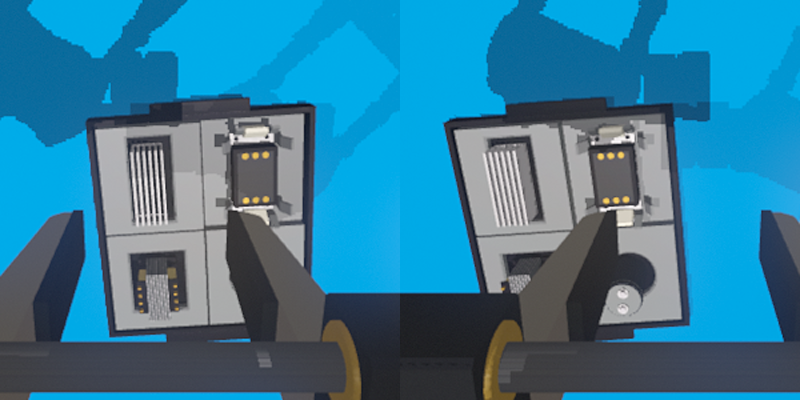

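Both rows of converter dots measure about 34 mm, so it is level and seated under both claws. The other three parts stand in their pockets: heatsink (152,183), transformer (158,285) and capacitor (628,290). I'm handing in.

Run:
```python
from workcell import bot
print(bot.job_done(), bot.current_clock())
```

```text
the job is handed in; nothing more can be done
the job is handed in; nothing more can be done
```

I handed the job in with the clock at about 73 s: the transformer, wide capacitor and long heatsink stand upright in their pockets, and the converter is snapped level under both claws; the slim capacitor and short heatsink were never touched.

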